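Set a telescopic stand leg to its length mark and close the cam lever

TASK

Pull the spring-loaded leg of the display stand out by its black T-handle until its pointer lines up with the red length marker, leaving the orange cam lever open until you are there. Then, keeping the leg at the mark, squeeze the cam lever fully closed against the leg, and finish still pinching lever and leg in the fingers with the pointer on the mark: a colleague will tighten the cam screw, so do not let go. Leave the marker and the other things on the worktop where they are.

Things in the scene. Friction and masses are not known exactly. Their poses are not given: they have to be found in the camera images.
- leg_jig: plywood board screwed to the worktop (cannot move), 400 x 175 x 12 mm; origin on the worktop, mid-board, under the leg axis. x: horizontal along the leg, the way it slides OUT; y: the cam lever's side (board to +70 mm); -y: the rule's side (to -105 mm); z up. Fixed outer tube and clamps, 67 mm high, 46 mm wide, on x = -192 to -30 mm; beyond it a rail 18 mm high under the leg
- stand_leg (a joint): how far the leg has slid out, m: 0 = fully in, 0.13 = end stop. A spring pulls it back in with about 6 to 8 N all the time, so it runs back whenever it is not held, also with the lever closed (the cam screw is still loose)
- leg_pinch (a point): point on the leg's axis, 45 mm above the worktop, moves with the leg; axes as leg_jig. Fingers go here one on each side: lever on +y, thumb pad on -y. Lever closed: pinched faces at y = +14 and -14 mm, so centre the gripper here; fully open, the lever's free end reaches y = +30 mm. With the leg fully in, the tube's collar (39 mm thick) ends 55 mm to -x; the T-handle lies to +x
- t_handle (a point): centre of the inner (-x) face of the black T-handle, 14 mm to +x of leg_pinch: a bar across the leg's end, 12 mm thick, reaching 55 mm to each side in y and from 29 to 65 mm above the worktop. Fingers straddling the leg catch behind this face and pull the leg out
- cam_lever (a joint): angle of the cam lever on the leg, rad: 0 = fully open (sticks out from the leg), 0.36 = fully closed, flat along the leg. It turns about an upright axis 38 mm to -x and 11 mm to +y of leg_pinch, its free end towards the T-handle. Stays where it is left; 3 to 4 N on its free end move it
- lever_tip (a point): outer face of the free end of the orange paddle of the cam lever, 46 mm long from the pivot, 6 mm thick, 28 mm high (31 to 59 mm above the worktop); x along the paddle to its free end, z up
- thumb_face (a point): outer (-y) face of the black ribbed thumb pad fixed to the leg across from the lever, 14 mm to -y of leg_pinch; the pad is 40 mm long (34 mm to -x, 6 mm to +x of this point) and 28 mm high
- leg_pointer (a point): tip of the steel pointer with a white line that sticks out of the T-handle to -y over the rule; 20 mm to +x and 80 mm to -y of leg_pinch, just above the marker's height, moves with the leg. It must line up with mark_line along leg_jig's x
- mark_line (a point): white line on the red length marker (16 x 26 x 12 mm) that is clipped on the white rule beside the leg, 28 mm above the worktop; axes as leg_jig. It slides only if pushed hard (6 N)
- shop_scale: fixed shop scale at the right rear of the worktop; its round pan reaches about 190 mm from its centre and stands up to 284 mm above the worktop: keep arm and gripper clear of it
- tape_roll_a: brown roll of packing tape lying flat, 110 mm across, 50 mm high; bystander, origin under its centre
- order_pad: white spiral notepad lying flat, 148 x 109 x 15 mm; bystander, origin under its centre

How it is judged:
By the outcome, as a careful person would: the job done as asked, in the order asked, and still so for the second after the job is handed in, while the arm keeps its last pose, push and grip.
It also fails if it takes over 38 s, if anything falls off the work surface, if the arm or the gripper's body presses on something with over 40 N, if the wrist force passes 120 N, or if a joint passes its speed limit or range.

ROBOT

A 6-joint arm with a two-finger parallel gripper is mounted at the origin on a cart in front of the work surface, level with it; the furniture and walls round the work are solid. World frame = base frame: x ahead of the robot, y to its left, z up, the work surface at z = 0. Lengths are in m, angles in rad, forces in N, time in s.
With the tool pointing down it reaches from about 0.425 to 1.125 m from the base axis. Payload 14.9 kg.
Tool frame: the origin (TCP) lies midway between the tips of the shut fingers; the grasp point (between the pads) lies 19 mm behind it; z points along the fingers, y is the line along which they close (so a half turn about z gives the same grasp; the last joint's range is limited). The gripper opens to 91 mm and grips with 3 to 60 N. Pads are 32 mm wide; open, the fingers measure 118 mm over their backs; the gripper's body (76 mm by 178 mm) begins 60 mm behind the grasp point.
Start: joints at [1.301, 0.379, 1.734, -0, 1.028, -0.033], TCP at [0.164, 0.68, 0.214] pointing down, gripper open.
Joint ranges: [-2.77, 2.77], [-0.74, 2.19], [0, 2.66], [-1.06, 4.2], [0.31, 2.87], [-3.08, 3.08]. Speed limits (rad/s): [1.89, 1.89, 2.39, 3.14, 3.14, 3.14].

INTERFACE

Orientations are given as [roll, pitch, yaw] about the fixed x, y, z axes, in that order (R = Rz(yaw) Ry(pitch) Rx(roll)).
In Python, from plant import get_state, grab_frame, hand_in gives the robot as it stands.
- The arm moves only by the tool drive_tool, never from a script. Its argument "plan" is a list of rows, each a list of 7 numbers: the turn, a rotation vector about the tool's x, y, z normalised to -1 to 1, where 1 is pi rad, then the shift along the tool's x, y, z normalised to -1 to 1, where 1 is 100 mm, then the finger opening in mm, from 0 to 91.2. A call has 1 to 20 rows; each row is the pose to reach, as a shift and turn from the pose commanded when the call began, along the tool's axes at that moment, turning the shorter way round; what a row does not reach only later rows make up. A row lasts 1/8 s, in which the tool goes at most 62.5 mm and 10.7 degrees, less where a joint would pass 70% of its speed; a pose out of reach is approached as far as the arm can. A call with a number of a shift or a turn outside -1 to 1 is refused whole. A call with a gripper value outside its range is refused whole. The fingers move at their own pace and stop on an object; "newtons" is the grip in N (left out, the last holds). Time passes only in rows, so rows that repeat a pose let the fingers close. It gives the time, the measured TCP pose, the force, the opening and the grip force at its end, in the units of the state.
- get_state(): the state, without advancing time (a new reading comes with each control period).
- grab_frame(name): name is "side" or "top" or "wrist"; returns a dict with "image" (420x560x3 uint8, red, green, blue), "depth" (420x560 float32, m along the optical axis (not along the pixel's ray), 0 where there is no reading), "K" (3x3 intrinsics, pixels), "world_from_camera" (4x4, takes a point from camera to world coordinates). Camera axes: x right, y up, looking along -z (the intrinsics and any distortion apply to the point x, -y, -z); pixel columns grow to the right and rows downward; lengths in m; the calibration is good to about 2 mm. A picture is of the moment at which its call begins.
- hand_in(): hands the job in; it is judged then, once.
The state is a dict: "time_s": time; "joints": joint angles; "joint_vel": joint speeds; "tau": joint torques, N m; "position": TCP position; "tcp_rot": TCP orientation; "contact_force": force on the tool from outside, world axes, zero at the start; "torque": the same for the moment, N m; "finger_gap": finger opening in m; "grip_force": force on a finger pad.
Only numpy, scipy, OpenCV 4.12 (cv2) and the standard library are available. Lean on these libraries where they do the work, as an engineer would, in place of code of your own. Each camera call takes 0.05 s, during which the arm holds its last target. There are 200 camera calls.

## Working session

There is one attempt and no reset: what is moved stays moved. The work goes in short steps, Python scripts to look and compute and a tool call to move; the robot and the scene stay as the last step left them, time stands still between calls to the robot, and variables do not carry over. Pictures are saved under pics/ and viewed, at most 10 in all, crops included, and the job is handed in when it is done.

Besides the shell and the picture viewer there is one more tool, called as name(argument=value, ...), one argument or row to a line, values as JSON. drive_tool: Moves the arm, as the interface text tells. Scaled input: -1 to 1 covers 100 mm each way for a shift and pi rad each way for a turn. Its arguments: {"type":"object","properties":{"plan":{"type":"array"},"newtons":{"type":"number"}},"required":["plan"]}

```bash
mkdir -p pics; ls; python3 - <<'E'
from plant import get_state, grab_frame
import cv2,numpy as np
for n in ("top","side"):
    f=grab_frame(n); cv2.imwrite(f"pics/{n}0.png",f["image"][:,:,::-1]); np.savez(f"{n}0.npz",**f)
    print(n,f["K"].tolist(),f["world_from_camera"].round(3).tolist())
s=get_state();print({k:np.round(v,3).tolist() for k,v in s.items()})
E
```

```text
pics
top [[506.1506348191219, 0.0, 284.1350899994773], [0.0, 506.1506348191219, 209.21969484341895], [0.0, 0.0, 1.0]] [[0.002, 0.992, -0.127, 0.38], [-1.0, 0.006, 0.027, 0.088], [0.028, 0.127, 0.992, 1.376], [0.0, 0.0, 0.0, 1.0]]
side [[431.2396749018126, 0.0, 277.90698618110025], [0.0, 431.2396749018126, 208.85528998865414], [0.0, 0.0, 1.0]] [[0.99, 0.079, -0.115, 0.408], [-0.138, 0.459, -0.878, -1.01], [-0.017, 0.885, 0.466, 0.628], [0.0, 0.0, 0.0, 1.0]]
{'time_s': 0.1, 'joints': [1.301, 0.379, 1.735, -0.0, 1.029, -0.033], 'joint_vel': [-0.0, -0.002, -0.0, 0.0, 0.001, 0.001], 'tau': [0.002, -76.504, -43.53, 0.065, 0.04, 0.0], 'position': [0.164, 0.68, 0.213], 'tcp_rot': [-3.141, -0.0, 2.905], 'contact_force': [1.059, 0.458, 0.488], 'torque': [0.011, -0.035, -0.003], 'grip_force': 0.0, 'finger_gap': 0.091}
```

View pics/top0.png

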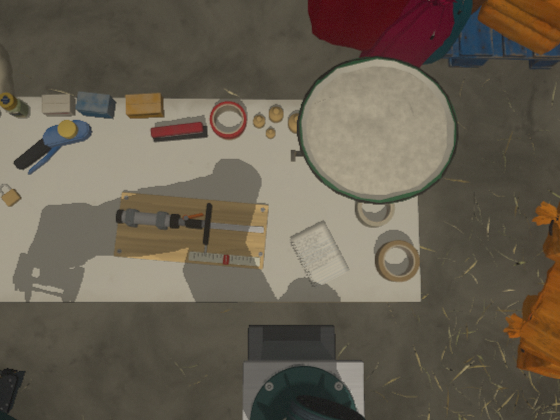

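View pics/side0.png

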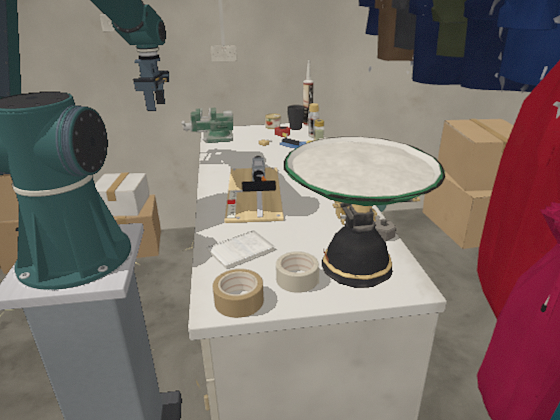

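The top view shows the jig at about (115–268, 192–268), with the leg sliding out to the right (world −y). The T-handle is at (207,224), the lever at (196,215) towards world +x, and the red marker at (226,260). The side view shows the T-handle at (259,186) and the big pan at the right.

```bash
cat > h.py <<'E'
import numpy as np,cv2
def ray(f,u,v,z):
    K,T=f["K"],f["world_from_camera"]
    d=T[:3,:3]@np.array([(u-K[0,2])/K[0,0],-(v-K[1,2])/K[1,1],-1.]); o=T[:3,3]
    return o+d*(z-o[2])/d[2]
def crop(img,x0,y0,x1,y1,s,name):
    cv2.imwrite(name,cv2.resize(np.ascontiguousarray(img[y0:y1,x0:x1,::-1]),None,fx=s,fy=s,interpolation=cv2.INTER_CUBIC))
E
python3 - <<'E'
from h import *
f=dict(np.load("top0.npz")); im=f["image"]; crop(im,105,180,280,280,4.5,"pics/c0.png")
sub=im[180:280,105:280]; h=cv2.cvtColor(sub,cv2.COLOR_RGB2HSV)
red=((h[...,0]<6)|(h[...,0]>174))&(h[...,1]>150)&(h[...,2]>70)
blk=h[...,2]<45
for nm,m,z in(("red",red,.028),("blk",blk,.065)):
    n,l,st,c=cv2.connectedComponentsWithStats(m.astype(np.uint8))
    for i in range(1,n):
        if st[i,4]>15:
            print(nm,st[i],(c[i]+[105,180]).round(1),ray(f,c[i][0]+105,c[i][1]+180,z).round(4))
            if nm=="blk": print(cv2.minAreaRect(np.argwhere(l==i)[:,::-1].astype(np.float32)))
E
```

```text
red [121  75   3   9  16] [227.2 259.1] [0.4186 0.2011 0.028 ]
blk [ 98  24   8  40 165] [207.  223.6] [0.5089 0.2518 0.065 ]
((101.94512176513672, 43.49390411376953), (4.417261123657227, 39.20319366455078), 6.340191841125488)
blk [65 34 10 14 99] [173.8 220.5] [0.5168 0.3374 0.065 ]
((69.19306945800781, 40.569305419921875), (8.656824111938477, 13.23399543762207), 5.710593223571777)
blk [ 81  39  15   9 100] [193.7 223.2] [0.5099 0.2859 0.065 ]
((88.0, 43.0), (8.0, 14.0), 90.0)
```

View pics/c0.png

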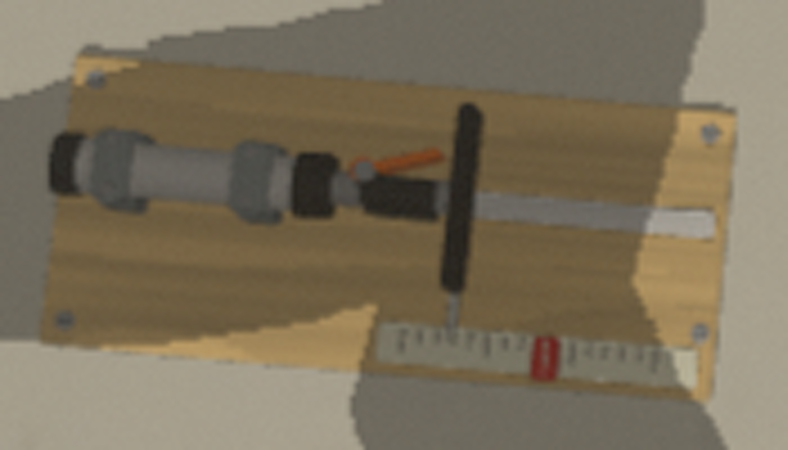

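The crop shows the board corners at about (77,55), (735,108), (712,400) and (42,345). The handle bar runs from (468,105) to (453,290), the pointer tip is at (450,330), and the marker is centred at (545,358).

```bash
python3 - <<'E'
from h import *
f=dict(np.load("top0.npz"))
P=lambda u,v,z: ray(f,u/4.5+105-.4,v/4.5+180-.4,z)
c=[P(77,53,.012),P(735,108,.012),P(712,400,.012),P(42,345,.012)]
for p in c: print(p.round(4))
print(np.linalg.norm(c[1]-c[0]),np.linalg.norm(c[2]-c[1]),np.linalg.norm(c[2]-c[3]),np.linalg.norm(c[0]-c[3]))
for a,b in((0,1),(3,2)):
    d=c[b]-c[a];print("xdir deg",np.degrees(np.arctan2(d[1],d[0])))
for a,b in((3,0),(2,1)):
    d=c[b]-c[a];print("ydir deg",np.degrees(np.arctan2(d[1],d[0])))
yaw=np.radians(-94.5)
X=np.array([np.cos(yaw),np.sin(yaw)]);Y=np.array([-X[1],X[0]])
org=sum(c)[:2]/4+Y*.0175
J=lambda p:np.array([(p[:2]-org)@X,(p[:2]-org)@Y])
print("org",org)
for n,p in dict(handleA=P(469,105,.065),handleB=P(453,290,.065),ptr=P(450,331,.03),mark=P(545,358,.028),tube=P(245,180,.067)).items(): print(n,p.round(4),J(p).round(4))
E
```

```text
[0.6007 0.4901 0.012 ]
[0.5697 0.0944 0.012 ]
[0.3944 0.107  0.012 ]
[0.4257 0.5032 0.012 ]
0.3968950217502004 0.17575725306678763 0.3974466861770816 0.17547081894445687
xdir deg -94.47821701031211
xdir deg -94.5191088573472
ydir deg -4.279096954478773
ydir deg -4.099612908516283
org [0.51506295 0.29729391]
handleA [0.5632 0.2481 0.065 ] [0.0453 0.0518]
handleB [0.4561 0.255  0.065 ] [ 0.0468 -0.0555]
ptr [0.434  0.2607 0.03  ] [ 0.0428 -0.0779]
mark [0.4185 0.205  0.028 ] [ 0.0996 -0.089 ]
tube [0.5186 0.3751 0.067 ] [-0.0778 -0.0026]
```

drive_tool(
  plan=[
    [0,0,0.449,-1,-0.7,0,80],
    [0,0,0.449,-1,-0.7,0,80],
    [0,0,0.449,-1,-0.7,0,80],
    [0,0,0.449,-1,-0.7,0,80],
    [0,0,0.449,-1,-0.7,0,80],
    [0,0,0.449,-1,-0.7,0,80],
    [0,0,0.449,-1,-0.7,0,80],
    [0,0,0.449,-1,-0.7,0,80],
    [0,0,0.449,-1,-0.7,0,80],
  ],
)

```text
time_s: 1.23
position: [0.245, 0.5888, 0.2137]
tcp_rot: [-3.141, 0.0, 1.495]
contact_force: [0.7, 0.2, 0.1]
finger_gap: 0.08
grip_force: 0.0
```

drive_tool(
  plan=[
    [0,0,0,-0.32,0.32,0,80],
    [0,0,0,-0.64,0.64,0,80],
    [0,0,0,-0.96,0.97,0,80],
    [0,0,0,-0.96,0.97,0,80],
  ],
)

```text
time_s: 1.72
position: [0.3357, 0.484, 0.2139]
tcp_rot: [-3.142, 0.0, 1.494]
contact_force: [-0.5, 0.6, 0.5]
finger_gap: 0.0804
grip_force: 0.0
```

drive_tool(
  plan=[
    [0,0,0,-0.32,0.32,0,80],
    [0,0,0,-0.64,0.64,0,80],
    [0,0,0,-0.96,0.97,0,80],
    [0,0,0,-0.96,0.97,0,80],
  ],
)

```text
time_s: 2.22
position: [0.4249, 0.3816, 0.2139]
tcp_rot: [3.142, 0.0, 1.494]
contact_force: [-0.1, 0.4, 0.5]
finger_gap: 0.0799
grip_force: 0.0
```

drive_tool(
  plan=[
    [0,0,0,-0.32,0.32,0,80],
    [0,0,0,-0.64,0.64,0,80],
    [0,0,0,-0.96,0.97,0,80],
    [0,0,0,-0.96,0.97,0,80],
    [0,0,0,-0.96,0.97,0,80],
    [0,0,0,-0.96,0.97,0,80],
  ],
)

```text
time_s: 2.98
position: [0.5123, 0.2807, 0.2139]
tcp_rot: [-3.141, -0.0, 1.496]
contact_force: [-0.8, -1.0, -0.1]
finger_gap: 0.0801
grip_force: 0.0
```

```bash
python3 - <<'E'
from plant import get_state, grab_frame
from h import *
f=grab_frame("wrist"); np.savez("w1.npz",**f); cv2.imwrite("pics/w1.png",f["image"][:,:,::-1])
print(f["K"].round(1).tolist(),f["world_from_camera"].round(3).tolist())
s=get_state();print({k:np.round(s[k],4).tolist() for k in ("time_s","position","tcp_rot","contact_force","joints")})
E
```

```text
[[371.4, 0.0, 278.4], [0.0, 371.4, 208.3], [0.0, 0.0, 1.0]] [[0.997, 0.071, 0.022, 0.52], [-0.075, 0.952, 0.297, 0.365], [-0.0, -0.297, 0.955, 0.384], [0.0, 0.0, 0.0, 1.0]]
{'time_s': 3.025, 'position': [0.5124, 0.2806, 0.2139], 'tcp_rot': [-3.1415, -0.0, 1.4959], 'contact_force': [-0.6063, -0.1682, 0.4431], 'joints': [0.4611, 0.199, 1.9722, 0.0001, 0.9705, 0.5358]}
```

View pics/w1.png

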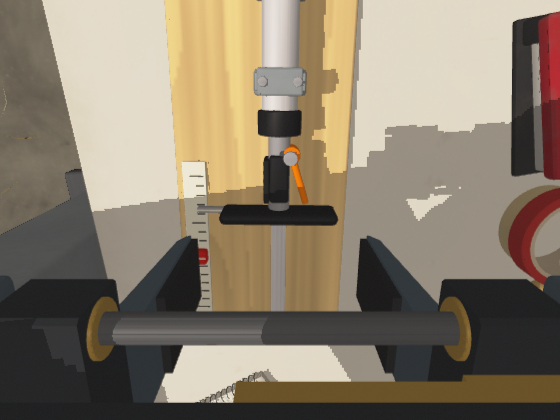

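The wrist view shows the handle bar spanning columns 220–337 at rows 205–224. The collar is at (280,122), the lever tip at (305,203), the pointer at (198,209) and the red marker at (202,256).

```bash
cat >> h.py <<'E'
yaw=np.radians(-94.45)
X=np.array([np.cos(yaw),np.sin(yaw)]);Y=np.array([-X[1],X[0]]);org=np.array([.5151,.2973])
J=lambda p:np.array([(p[:2]-org)@X,(p[:2]-org)@Y])
def pix(f,jx,jy,z):
    p=np.append(org+X*jx+Y*jy,z);T=f["world_from_camera"];q=T[:3,:3].T@(p-T[:3,3]);K=f["K"]
    return np.array([K[0,2]+K[0,0]*q[0]/-q[2],K[1,2]-K[1,1]*q[1]/-q[2]])
E
python3 - <<'E'
from h import *
f=dict(np.load("w1.npz")); im=f["image"]; crop(im,170,140,350,275,4.4,"pics/c1.png")
h=cv2.cvtColor(im,cv2.COLOR_RGB2HSV)
g=h[...,2]
for n,u,v,z in(("hL",220,214,.055),("hR",337,214,.055),("colL",258,122,.0645),("colR",301,122,.0645),("ptr",198,209,.03),("mark",202,256,.028),("brdL",172,60,.012),("brdR",357,20,.012)):
    print(n,J(ray(f,u,v,z)).round(4))
for n,a in dict(hin_top=(.040,0,.065),hin_bot=(.040,0,.029),hout_top=(.052,0,.065)).items(): print(n,pix(f,*a).round(1))
print("tcp",J(np.array([.5124,.2806])))
print(g[198:232,240].tolist(),g[198:232,320].tolist())
print("col",g[214,212:228].tolist(),g[214,330:344].tolist())
print("red rows",[(r,int(im[r,200:206].mean(0)[0]),int(im[r,200:206].mean(0)[1])) for r in range(244,268)])
E
```

```text
hL [ 0.0401 -0.0541]
hR [0.0398 0.0548]
colL [-0.0444 -0.0171]
colR [-0.0445  0.0189]
ptr [ 0.0431 -0.08  ]
mark [ 0.0952 -0.0794]
brdL [-0.0967 -0.0993]
brdR [-0.1309  0.0709]
hin_top [278.1 217.5]
hin_bot [278.2 205.9]
hout_top [278.1 229.9]
tcp [ 0.01685915 -0.00139612]
[155, 155, 154, 155, 155, 150, 112, 26, 25, 26, 25, 25, 26, 25, 27, 27, 27, 30, 32, 34, 35, 36, 32, 30, 28, 26, 80, 155, 155, 155, 155, 155, 155, 155] [155, 156, 156, 157, 156, 157, 147, 84, 25, 25, 27, 28, 24, 25, 26, 25, 27, 28, 29, 32, 34, 35, 36, 30, 29, 27, 35, 89, 155, 152, 151, 152, 151, 151]
col [154, 155, 154, 155, 156, 155, 157, 149, 51, 27, 28, 28, 28, 27, 28, 28] [26, 26, 28, 26, 27, 41, 101, 166, 164, 163, 161, 161, 158, 150]
red rows [(244, 163, 155), (245, 163, 155), (246, 163, 155), (247, 159, 147), (248, 138, 89), (249, 119, 23), (250, 123, 24), (251, 131, 24), (252, 141, 24), (253, 143, 26), (254, 143, 26), (255, 143, 25), (256, 143, 26), (257, 145, 57), (258, 151, 112), (259, 154, 110), (260, 143, 25), (261, 143, 26), (262, 143, 25), (263, 141, 38), (264, 136, 81), (265, 118, 111), (266, 83, 78), (267, 163, 154)]
```

View pics/c1.png

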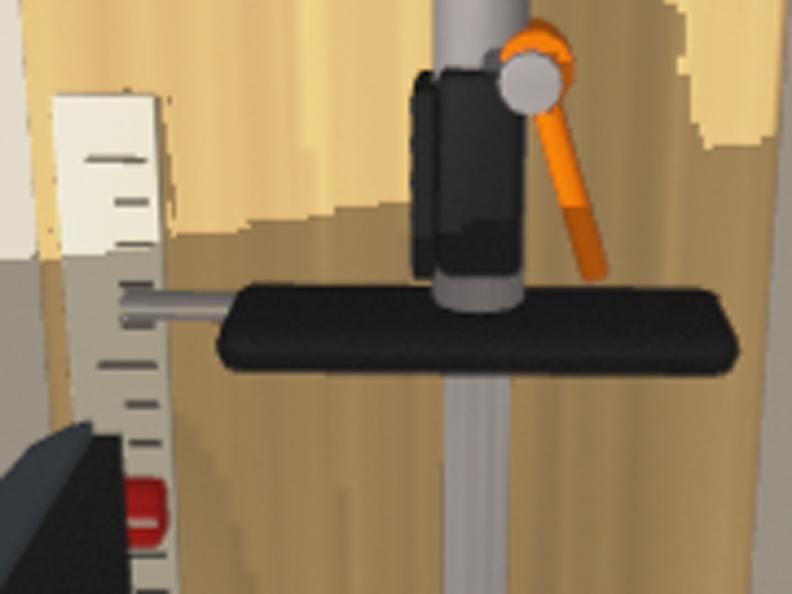

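The crop shows the handle's inner edge at about row 204.5, the pointer's white line at about row 209, and the marker's white line at row 258.3. The leg needs about 54 mm of travel. I'll descend around it now.

drive_tool(
  plan=[
    [0,0,0,0,0.015,0.4,80],
    [0,0,0,0,0.015,0.8,80],
    [0,0,0,0,0.015,1,80],
    [0,0,0,0,0.015,1,80],
  ],
)

```text
time_s: 3.52
position: [0.5139, 0.2796, 0.1131]
tcp_rot: [-3.14, 0.001, 1.495]
contact_force: [-0.2, 0.4, 0.5]
finger_gap: 0.0797
grip_force: 0.0
```

drive_tool(
  plan=[
    [0,0,0,0,0,0.25,80],
    [0,0,0,0,0,0.5,80],
    [0,0,0,0,0,0.75,80],
    [0,0,0,0,0,0.88,80],
    [0,0,0,0,0,0.88,80],
    [0,0,0,0,0,0.88,80],
  ],
)

```text
time_s: 4.28
position: [0.5153, 0.2798, 0.0271]
tcp_rot: [3.14, -0.001, 1.494]
contact_force: [-0.4, 0.4, -0.4]
finger_gap: 0.0801
grip_force: 0.0
```

drive_tool(
  plan=[
    [0,0,0,-0.03,0,0,80],
    [0,0,0,-0.06,0,0,80],
    [0,0,0,-0.1,0,0,80],
    [0,0,0,-0.15,0,0,80],
    [0,0,0,-0.2,0,0,80],
    [0,0,0,-0.2,0,0,80],
    [0,0,0,-0.2,0,0,80],
  ],
)

```text
time_s: 5.15
position: [0.5137, 0.26, 0.027]
tcp_rot: [3.14, -0.001, 1.493]
contact_force: [-1.4, 6.4, 4.7]
finger_gap: 0.08
grip_force: 2.9
```

```bash
python3 - <<'E'
from plant import get_state, grab_frame
from h import *
f=grab_frame("wrist"); np.savez("w2.npz",**f)
cv2.imwrite("pics/w2.png",f["image"][:,:,::-1])
s=get_state();print({k:np.round(s[k],4).tolist() for k in ("time_s","position","tcp_rot","contact_force")},J(np.array(s["position"])))
E
```

```text
{'time_s': 5.2, 'position': [0.5137, 0.2601, 0.027], 'tcp_rot': [3.1403, -0.0014, 1.4933], 'contact_force': [-1.3217, 6.0587, 4.3369]} [0.03721255 0.0015186 ]
```

View pics/w2.png

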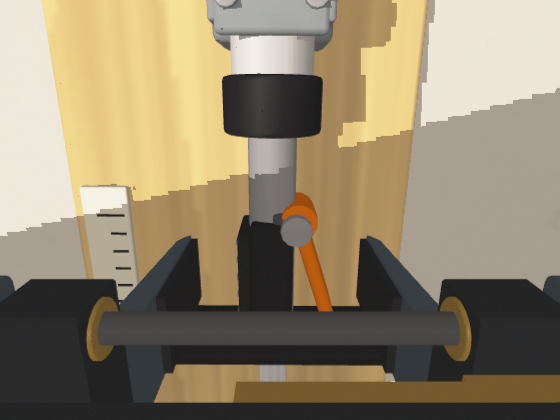

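The fingers are behind the handle and the leg is about 14 mm out, with the lever still open (pivot at (297,230)). The leg sits about 2.5 mm to −y of the gripper's centre. I'll pull to about 50 mm and centre the gripper.

drive_tool(
  plan=[
    [0,0,0,-0.06,-0.01,0,80],
    [0,0,0,-0.12,-0.02,0,80],
    [0,0,0,-0.18,-0.025,0,80],
    [0,0,0,-0.24,-0.025,0,80],
    [0,0,0,-0.3,-0.025,0,80],
    [0,0,0,-0.36,-0.025,0,80],
    [0,0,0,-0.36,-0.025,0,80],
    [0,0,0,-0.36,-0.025,0,80],
    [0,0,0,-0.36,-0.025,0,80],
  ],
)

```text
time_s: 6.32
position: [0.5096, 0.2246, 0.0272]
tcp_rot: [3.138, -0.002, 1.494]
contact_force: [3.6, 5.6, 2.2]
finger_gap: 0.08
grip_force: 3.2
```

```bash
python3 - <<'E'
from plant import get_state, grab_frame
from h import *
f=grab_frame("wrist"); np.savez("w3.npz",**f); t=grab_frame("top"); np.savez("t3.npz",**t); sd=grab_frame("side"); np.savez("s3.npz",**sd)
a=cv2.resize(np.ascontiguousarray(t["image"][200:280,170:280,::-1]),(440,320),interpolation=cv2.INTER_CUBIC)
b=cv2.resize(np.ascontiguousarray(sd["image"][150:230,205:295,::-1]),(360,320),interpolation=cv2.INTER_CUBIC)
cv2.imwrite("pics/m3.png",np.vstack([np.hstack([a,b]),cv2.resize(f["image"][130:270,:,::-1],(800,200))]))
s=get_state();print({k:np.round(s[k],4).tolist() for k in ("time_s","position","tcp_rot","contact_force","grip_force")},J(np.array(s["position"])))
E
```

```text
{'time_s': 6.475, 'position': [0.5096, 0.2246, 0.0272], 'tcp_rot': [3.1381, -0.0021, 1.4937], 'contact_force': [3.7619, 6.5006, 1.54], 'grip_force': 3.1543} [0.07290539 0.0001469 ]
```

View pics/m3.png

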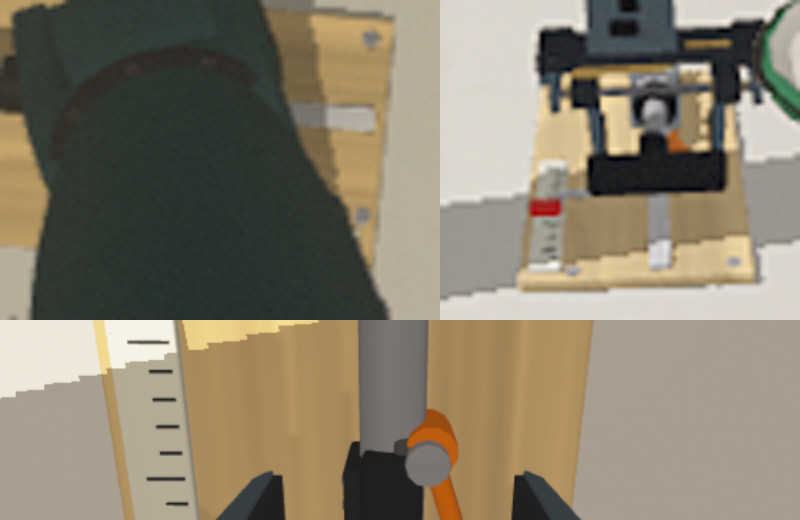

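The top camera is blocked by the arm. In the side crop the pointer, at about (575,192), is just behind the red marker at (545,207). The wrist strip shows the lever still open, with its pivot at (428,463). I'll use depth for the fine offset.

```bash
cat >> h.py <<'E'
def pt(f,u,v,d):
    K,T=f["K"],f["world_from_camera"]
    return T[:3,:3]@np.array([(u-K[0,2])/K[0,0]*d,-(v-K[1,2])/K[1,1]*d,-d])+T[:3,3]
def J3(f,u,v):
    p=pt(f,u,v,f["depth"][v,u]); return np.append(J(p),p[2]).round(4)
E
python3 - <<'E'
from h import *
w=dict(np.load("w1.npz"));w3=dict(np.load("w3.npz"));s=dict(np.load("s3.npz"))
print("w1 ptr col");[print(r,J3(w,201,r),w["image"][r,201].tolist()) for r in range(203,216)]
print("w1 mark");[print(r,J3(w,203,r),w["image"][r,203].tolist()) for r in (252,255,257,258,259,260,262)]
print("w1 handle");[print(r,J3(w,245,r)) for r in range(204,226,3)]
print("piv",[J3(w,u,v).tolist() for u,v in((290,158),(291,159),(290,160))])
u,v=int(428*560/800),int(130+143*140/200)
print("piv3",u,v,[J3(w3,u+a,v+b).tolist() for a,b in((0,0),(-3,2),(3,-3))])
# side: pointer/marker
print("side")
for c in (341,342,):pass
for uu in (340,343,346): 
    pass
for r in range(194,206): print(r,[(s["image"][r,c].tolist(),J3(s,c,r).tolist()) for c in (231,238)])
E
```

```text
w1 ptr col
203 [ 0.0413 -0.0798  0.0152] [150, 144, 126]
204 [ 0.0423 -0.0798  0.0153] [70, 66, 61]
205 [ 0.0437 -0.0801  0.0142] [95, 90, 82]
206 [ 0.0401 -0.0769  0.0296] [91, 87, 86]
207 [ 0.0402 -0.0763  0.0327] [102, 98, 95]
208 [ 0.0405 -0.0758  0.0352] [113, 108, 105]
209 [ 0.0418 -0.076   0.0342] [132, 126, 116]
210 [ 0.0427 -0.076   0.0345] [156, 148, 130]
211 [ 0.0442 -0.0764  0.0333] [119, 114, 108]
212 [ 0.0449 -0.0763  0.0341] [105, 101, 97]
213 [ 0.052  -0.0804  0.0156] [90, 86, 76]
214 [ 0.0531 -0.0804  0.0155] [95, 90, 80]
215 [ 0.0542 -0.0804  0.0158] [163, 155, 136]
w1 mark
252 [ 0.092  -0.0788  0.025 ] [143, 25, 20]
255 [ 0.0942 -0.0784  0.0277] [146, 25, 19]
257 [ 0.097  -0.0787  0.0265] [148, 61, 52]
258 [ 0.0983 -0.0789  0.0263] [153, 118, 104]
259 [ 0.0987 -0.0786  0.0278] [157, 113, 99]
260 [ 0.1005 -0.0789  0.0266] [144, 26, 21]
262 [ 0.1021 -0.0788  0.0279] [144, 24, 19]
w1 handle
204 [ 0.0434 -0.0347  0.0111]
207 [ 0.0375 -0.032   0.0411]
210 [ 0.0375 -0.0312  0.0508]
213 [ 0.0374 -0.0304  0.0601]
216 [ 0.0396 -0.0302  0.0621]
219 [ 0.042  -0.0302  0.0637]

[... 681 characters left out ...]
, 126, 132], [0.1008, -0.0662, 0.0336])]
199 [([154, 129, 118], [0.0942, -0.0886, 0.0279]), ([129, 118, 103], [0.0631, -0.0683, 0.0116])]
200 [([148, 71, 66], [0.0987, -0.0885, 0.0267]), ([149, 129, 94], [0.0727, -0.0681, 0.0127])]
201 [([158, 31, 29], [0.1101, -0.088, 0.0288]), ([154, 134, 97], [0.0807, -0.0679, 0.0132])]
202 [([163, 36, 34], [0.1023, -0.0888, 0.0215]), ([148, 128, 94], [0.0843, -0.0679, 0.0114])]
203 [([159, 22, 22], [0.1036, -0.0889, 0.0186]), ([145, 125, 91], [0.09, -0.0678, 0.0107])]
204 [([164, 152, 140], [0.1058, -0.089, 0.0162]), ([145, 126, 91], [0.1019, -0.0674, 0.0132])]
205 [([129, 131, 123], [0.1106, -0.0889, 0.0152]), ([144, 126, 93], [0.1064, -0.0674, 0.012])]
```

```bash
cat >> h.py <<'E'
def pivot(f,u,v,r,z=.060):
    im=f["image"][v-r:v+r+1,u-r:u+r+1]; h=cv2.cvtColor(im,cv2.COLOR_RGB2HSV)
    d=f["depth"][v-r:v+r+1,u-r:u+r+1]; zz=np.array([[pt(f,u-r+j,v-r+i,d[i,j])[2] for j in range(2*r+1)] for i in range(2*r+1)])
    m=((h[...,1]<70)&(h[...,2]>80)&(zz>.055)).astype(np.uint8)
    n,l,st,c=cv2.connectedComponentsWithStats(m); i=1+np.argmax(st[1:,4]); k=c[i]+[u-r,v-r]
    return k.round(2),st[i].tolist(),zz[l==i].mean().round(4),J(ray(f,*k,zz[l==i].mean())).round(4)
E
python3 - <<'E'
from h import *
for n,u,v,r in(("w1",290,159,10),("w2",297,231,19),("w3",299,230,19)):
    print(n,pivot(dict(np.load(n+".npz")),u,v,r))
E
```

```text
w1 (array([289.72, 158.32]), [2, 3, 16, 14, 166], np.float64(0.0597), array([-0.013,  0.01 ]))
w2 (array([296.15, 230.68]), [3, 3, 32, 32, 796], np.float64(0.06), array([0.0043, 0.0101]))
w3 (array([299.07, 230.48]), [4, 4, 32, 32, 791], np.float64(0.0601), array([0.04  , 0.0098]))
```

```bash
python3 - <<'E'
from h import *
from scipy.signal import find_peaks
for n,jy,r0,r1 in(("w1",-.0835,160,247),("w2",-.0825,180,300),("w3",-.0825,130,265)):
    f=dict(np.load(n+".npz")); g=cv2.GaussianBlur(f["image"],(1,1),0).max(2).astype(np.float32)
    xs=np.arange(-.02,.13,.0002); z=.0155
    uv=np.array([pix(f,x,jy,z) for x in xs]).astype(np.float32)
    p=cv2.remap(g,uv[:,0],uv[:,1],cv2.INTER_LINEAR)
    ok=(uv[:,1]>r0)&(uv[:,1]<r1)
    base=cv2.blur(p.reshape(-1,1),(1,61)).ravel()
    pk,_=find_peaks(np.where(ok,base-p,0),height=12,distance=20)
    print(n,[(round(float(xs[k])*1000,1),int(uv[k,1]),int(uv[k,0])) for k in pk])
f=dict(np.load("w3.npz"));print(pix(f,.098,-.08,.03))
w=dict(np.load("w1.npz"))
print("mark",J(ray(w,203,258.45,.028)),"ptr",J(ray(w,201,209.8,.033)))
E
```

```text
Traceback (most recent call last):
ValueError: `x` must be a 1-D array
```

```bash
python3 - <<'E'
from h import *
from scipy.signal import find_peaks
for n,jy,r0,r1 in(("w1",-.0835,160,266),("w2",-.0825,180,300),("w3",-.0825,130,265)):
    f=dict(np.load(n+".npz")); g=f["image"].max(2).astype(np.float32)
    xs=np.arange(-.02,.13,.0002); z=.0155
    for jj in (jy,jy-.003,jy+.003):
        uv=np.array([pix(f,x,jj,z) for x in xs]).astype(np.float32)
        p=cv2.remap(g,uv[:,:1],uv[:,1:],cv2.INTER_LINEAR).ravel()
        ok=(uv[:,1]>r0)&(uv[:,1]<r1)
        base=cv2.blur(p.reshape(-1,1),(1,61)).ravel()
        pk,_=find_peaks(np.where(ok,base-p,0),height=12,distance=20)
        print(n,jj,[(round(float(xs[k])*1000,1),int(uv[k,1]),int(uv[k,0])) for k in pk])
f=dict(np.load("w3.npz"));print(pix(f,.098,-.08,.03))
w=dict(np.load("w1.npz"))
print("mark",J(ray(w,203,258.45,.028)),"ptr",J(ray(w,201,209.8,.033)))
E
```

```text
w1 -0.0835 [(-2.6, 160, 194), (12.8, 176, 195), (22.2, 185, 196), (32.6, 194, 196), (42.2, 203, 197), (53.0, 213, 198), (62.0, 222, 198), (72.2, 231, 199), (82.4, 240, 199), (92.8, 249, 200), (112.8, 265, 201)]
w1 -0.08650000000000001 [(-2.6, 160, 191), (12.8, 176, 192), (34.8, 197, 194), (62.0, 221, 195), (82.0, 239, 196), (112.8, 265, 198)]
w1 -0.0805 [(-2.6, 160, 197), (12.8, 176, 198), (22.2, 185, 199), (32.6, 194, 199), (42.4, 204, 200), (52.2, 213, 200), (62.0, 222, 201), (72.2, 231, 202), (82.4, 240, 202), (92.8, 249, 203), (112.8, 265, 204)]
w2 -0.0825 [(-3.2, 185, 107), (12.4, 214, 111), (22.4, 233, 114), (32.6, 251, 116), (42.4, 267, 118), (52.2, 284, 121), (61.8, 299, 123)]
w2 -0.0855 [(-3.2, 185, 101), (12.4, 214, 105), (50.2, 280, 115), (61.8, 299, 117)]
w2 -0.0795 [(-3.4, 184, 113), (12.4, 214, 117), (22.4, 233, 119), (32.6, 251, 122), (42.4, 267, 124), (52.2, 284, 126), (59.0, 295, 128)]
w3 -0.0825 [(12.4, 144, 104), (22.4, 165, 107), (32.4, 185, 110), (42.4, 204, 112), (52.4, 222, 115), (62.6, 241, 117), (72.4, 258, 120)]
w3 -0.0855 [(12.4, 144, 98), (19.4, 159, 100), (62.6, 241, 112)]
w3 -0.0795 [(12.4, 144, 110), (22.4, 165, 113), (32.4, 185, 116), (42.4, 204, 118), (52.6, 223, 121), (62.6, 241, 123), (72.4, 258, 125)]
[119.82474159 315.49900696]
mark [ 0.09799476 -0.07851309] ptr [ 0.04301297 -0.07636121]
```

```bash
python3 - <<'E'
from h import *
for n,u,r0,r1 in(("w2",272,126,142),("w1",280,128,142)):
    f=dict(np.load(n+".npz")); print("collar",n,[(r,*J3(f,u,r)[[0,2]].tolist()) for r in range(r0,r1,1+(n=="w2"))])
f=dict(np.load("w1.npz"));print("pad w1",[(r,*J3(f,266,r).tolist()) for r in range(152,162)])
for u in (265,):
    print("padend w1",[(r,*J3(f,u,r)[[0,2]].tolist()) for r in range(198,208)])
for n in("w2","w3"):
    f=dict(np.load(n+".npz"))
    for u in (243,246): print("pad",n,u,[(r,*J3(f,u,r).tolist()) for r in range(214,232,2)])
    for u in (275,): print("pad",n,u,[(r,*J3(f,u,r).tolist()) for r in range(214,232,2)])
E
```

```text
collar w2 [(126, -0.0363, 0.0638), (128, -0.0355, 0.0628), (130, -0.0348, 0.0629), (132, -0.0341, 0.063), (134, -0.0335, 0.0637), (136, -0.0326, 0.0619), (138, -0.0318, 0.0614), (140, -0.0302, 0.0537)]
collar w1 [(128, -0.0393, 0.0624), (129, -0.0385, 0.0629), (130, -0.0377, 0.0628), (131, -0.0369, 0.064), (132, -0.0359, 0.0625), (133, -0.0351, 0.0624), (134, -0.0344, 0.0636), (135, -0.0334, 0.0622), (136, -0.0325, 0.0618), (137, -0.0309, 0.0554), (138, -0.0298, 0.0526), (139, -0.029, 0.0535), (140, -0.0283, 0.0548), (141, -0.0274, 0.0547)]
pad w1 [(152, -0.0108, -0.0124, 0.0097), (153, -0.01, -0.0124, 0.0108), (154, -0.0089, -0.0124, 0.0103), (155, -0.0079, -0.0124, 0.0105), (156, -0.0107, -0.0116, 0.0334), (157, -0.0109, -0.0114, 0.0407), (158, -0.0106, -0.0113, 0.0441), (159, -0.0109, -0.0111, 0.0512), (160, -0.0107, -0.0109, 0.0552), (161, -0.0101, -0.0109, 0.0571)]
padend w1 [(198, 0.0237, 0.058), (199, 0.0248, 0.0573), (200, 0.0257, 0.0576), (201, 0.0266, 0.0577), (202, 0.0275, 0.0577), (203, 0.0285, 0.0577), (204, 0.0432, 0.0117), (205, 0.0372, 0.0353), (206, 0.0373, 0.0383), 
[... 1088 characters left out ...]
0458, -0.0145, 0.0363), (226, 0.0431, -0.0135, 0.0464), (228, 0.0433, -0.0134, 0.0483), (230, 0.0428, -0.013, 0.0522)]
pad w3 246 [(214, 0.049, -0.0152, 0.0116), (216, 0.043, -0.0133, 0.0329), (218, 0.0426, -0.013, 0.037), (220, 0.0429, -0.0128, 0.039), (222, 0.0428, -0.0126, 0.042), (224, 0.0426, -0.0123, 0.0451), (226, 0.0427, -0.0121, 0.0475), (228, 0.0431, -0.012, 0.0489), (230, 0.0429, -0.0118, 0.0518)]
pad w3 275 [(214, 0.0349, 0.0003, 0.0548), (216, 0.0363, 0.0003, 0.053), (218, 0.0371, 0.0003, 0.0533), (220, 0.0381, 0.0003, 0.053), (222, 0.0387, 0.0003, 0.0538), (224, 0.0393, 0.0003, 0.0546), (226, 0.0394, 0.0003, 0.0565), (228, 0.0402, 0.0003, 0.0569), (230, 0.0414, 0.0003, 0.0557)]
```

The rule ticks agree between views to about 0.4 mm, so the camera is reliable. The pointer is at x≈96.5 mm and the mark at ≈98.0 mm, so I'll pull another 1.5 mm.

drive_tool(
  plan=[
    [0,0,0,-0.015,0,0,80],
    [0,0,0,-0.015,0,0,80],
    [0,0,0,-0.015,0,0,80],
  ],
)

```text
time_s: 6.85
position: [0.5095, 0.2231, 0.0272]
tcp_rot: [3.138, -0.002, 1.494]
contact_force: [3.3, 6.0, 0.9]
finger_gap: 0.0799
grip_force: 3.2
```

```bash
cat >> h.py <<'E'
def padend(f):
    # leg's thumb-pad rear face, from depth over a patch
    q=np.array([np.append(J(p),p[2]) for v in range(200,240) for u in range(225,275) for p in [pt(f,u,v,f["depth"][v,u])]])
    k=(q[:,2]>.036)&(q[:,2]<.052)&(q[:,1]<-.009)&(q[:,1]>-.017)
    return np.median(q[k,0]).round(5),k.sum()
E
cat > m.py <<'E'
import sys
from plant import get_state, grab_frame
from h import *
for i in range(2):
    f=grab_frame("wrist"); np.savez(sys.argv[1]+".npz",**f); print(padend(f),pivot(f,299,230,19))
s=get_state();print({k:np.round(s[k],4).tolist() for k in ("time_s","tcp_rot","contact_force","grip_force","finger_gap","position")},J(np.array(s["position"])))
E
python3 m.py w4; python3 -c "
from h import *
print(padend(dict(np.load('w2.npz'))),padend(dict(np.load('w3.npz'))))"
```

```text
(np.float64(0.04424), np.int64(156)) (array([299.08, 230.49]), [4, 4, 32, 32, 790], np.float64(0.0607), array([0.0413, 0.0097]))
(np.float64(0.04426), np.int64(155)) (array([299.1 , 230.51]), [4, 4, 32, 32, 791], np.float64(0.0604), array([0.0414, 0.0098]))
{'time_s': 6.95, 'tcp_rot': [3.1382, -0.0021, 1.4936], 'contact_force': [4.0173, 6.4506, 1.1837], 'grip_force': 3.164, 'finger_gap': 0.0797, 'position': [0.5095, 0.2231, 0.0272]} [0.07440399 0.00012446]
(np.float64(0.00709), np.int64(137)) (np.float64(0.04282), np.int64(157))
```

drive_tool(
  plan=[
    [0,0,0,0,-0.01,0,60],
    [0,0,0,0,-0.01,0,50],
    [0,0,0,0,-0.01,0,40],
    [0,0,0,0,-0.01,0,34],
    [0,0,0,0,-0.01,0,30],
    [0,0,0,0,-0.01,0,26],
    [0,0,0,0,-0.01,0,20],
    [0,0,0,0,-0.01,0,20],
    [0,0,0,0,-0.01,0,20],
    [0,0,0,0,-0.01,0,20],
  ],
  newtons=25,
)

```text
time_s: 8.2
position: [0.5073, 0.2229, 0.0266]
tcp_rot: [3.14, -0.001, 1.493]
contact_force: [1.0, 6.4, -3.3]
finger_gap: 0.0273
grip_force: 27.2
```

```bash
python3 m.py w5; python3 -c "
from h import *
f=dict(np.load('w5.npz'));cv2.imwrite('pics/w5.png',f['image'][:,:,::-1])"
```

```text
(np.float64(0.04445), np.int64(151)) (array([304.1 , 230.49]), [9, 4, 30, 32, 789], np.float64(0.0599), array([0.0417, 0.0097]))
(np.float64(0.04443), np.int64(151)) (array([304.13, 230.51]), [9, 4, 30, 32, 787], np.float64(0.0602), array([0.0416, 0.0097]))
{'time_s': 8.3, 'tcp_rot': [3.1404, -0.0014, 1.4926], 'contact_force': [1.3843, 7.1925, -3.7407], 'grip_force': 27.2405, 'finger_gap': 0.0271, 'position': [0.5073, 0.2229, 0.0266]} [ 0.07478952 -0.00201232]
```

View pics/w5.png

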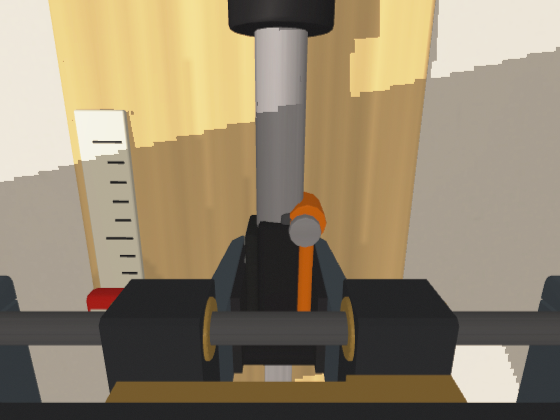

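The lever is flat along the leg and pinched with a 27 mm gap, and the leg is still at the mark. The marker's rear edge is now visible at about (107,291), so I'll check the mark against it.

```bash
python3 - <<'E'
from h import *
f=dict(np.load("w5.npz"))
for u in (100,108): print([(r,f["image"][r,u].tolist()[:2],*J3(f,u,r)[[0,2]].tolist()) for r in range(285,312,2)])
q=[J3(f,u,r) for r in range(286,302) for u in range(92,116) if f["image"][r,u,0]>1.8*f["image"][r,u,1]]
q=np.array(q);k=(q[:,2]>.018)&(q[:,2]<.025);print("rear face x",np.median(q[k,0]),k.sum(),"top",q[q[:,2]>.026,0].min())
w=dict(np.load("w1.npz"))
q=np.array([J3(w,u,r) for r in range(244,256) for u in range(200,207) if w["image"][r,u,0]>1.8*w["image"][r,u,1]])
k=(q[:,2]>.017)&(q[:,2]<.025);print("w1 rear face",np.median(q[k,0]),k.sum())
E
```

```text
[(285, [169, 155], 0.0904, 0.0146), (287, [159, 135], 0.0941, 0.0102), (289, [129, 28], 0.0908, 0.0184), (291, [132, 27], 0.0905, 0.021), (293, [136, 27], 0.0906, 0.0229), (295, [146, 28], 0.0906, 0.0248), (297, [157, 28], 0.0912, 0.0258), (299, [159, 27], 0.0922, 0.0261), (301, [161, 30], 0.0927, 0.0272), (303, [161, 29], 0.094, 0.0271), (305, [161, 29], 0.0952, 0.027), (307, [161, 29], 0.0971, 0.0259), (309, [166, 114], 0.0976, 0.027), (311, [110, 105], 0.0987, 0.0271)]
[(285, [180, 170], 0.0902, 0.015), (287, [172, 156], 0.0914, 0.015), (289, [129, 27], 0.0907, 0.0185), (291, [133, 26], 0.0901, 0.0217), (293, [136, 28], 0.0904, 0.0231), (295, [145, 28], 0.0905, 0.025), (297, [157, 30], 0.0913, 0.0256), (299, [159, 29], 0.0924, 0.0259), (301, [161, 29], 0.0931, 0.0266), (303, [161, 31], 0.0941, 0.0269), (305, [160, 30], 0.0955, 0.0266), (307, [142, 31], 0.0969, 0.0261), (309, [37, 38], 0.0364, 0.1235), (311, [37, 36], 0.0367, 0.1239)]
rear face x 0.0905 172 top -0.0097
w1 rear face 0.091 21
```

drive_tool(
  plan=[
    [0,0,0,0,0,0,20],
    [0,0,0,0,0,0,20],
    [0,0,0,0,0,0,20],
    [0,0,0,0,0,0,20],
  ],
  newtons=32,
)

```text
time_s: 8.8
position: [0.5072, 0.2229, 0.0266]
tcp_rot: [3.141, -0.001, 1.492]
contact_force: [1.4, 7.8, -1.4]
finger_gap: 0.0275
grip_force: 34.0
```

```bash
python3 m.py w6 && python3 -c "
import numpy as np
from h import padend
p,_=padend(dict(np.load('w6.npz')))
if abs(p-.0444)<.0006:
    from plant import hand_in; print(hand_in())
else: print('check',p)"
```

```text
(np.float64(0.04447), np.int64(159)) (array([304.14, 230.49]), [9, 4, 30, 32, 787], np.float64(0.06), array([0.0416, 0.0096]))
(np.float64(0.04446), np.int64(154)) (array([304.14, 230.49]), [9, 4, 30, 32, 787], np.float64(0.0602), array([0.0416, 0.0096]))
{'time_s': 8.9, 'tcp_rot': [3.1405, -0.0014, 1.4924], 'contact_force': [1.2715, 6.9641, -2.6526], 'grip_force': 34.0165, 'finger_gap': 0.0275, 'position': [0.5073, 0.2229, 0.0266]} [ 0.07481918 -0.0020449 ]
the job is handed in; nothing more can be done
None
```

I handed the job in at 8.9 s: by my camera measurements the pointer is on the mark to within about half a millimetre, the cam lever was closed only once the leg was there, and lever and leg are still pinched at 34 N.

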